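Make up two assay kits in foam-lined cases

TASK

Make up the two assay kits. The case with the steel spring clip gets the white data logger stick, pushed down into the clip until it snaps fully home, with the squat jar standing in the big round pocket and the small vial standing in the small round pocket; the plain case gets the short bottle standing in its round pocket and the open trough, mouth up, in its rectangular pocket. Leave the tall bottle standing where it is, and let go of everything.

Things in the scene. Friction and masses are not known exactly. Their poses are not given: they have to be found in the camera images.
- clip_case: Fixed kit case with the steel clip: white shell, grey foam, 196 (x) x 156 (y) x 16 mm high. Origin: centre of its underside; x lengthwise, z up. Two round pockets 12 mm deep, floor 4 mm above the bench: big, 68 mm across, centred at (-48, -33) mm, for the jar; small, 40 mm across, at (50, -33) mm, for the vial. The clip runs along x at y = 42 mm.
- clip (a point): Middle of the clip's seat, 25 mm above the bench: the logger's origin when home (its top then 39 mm up). x, y as the case. Sprung jaw pairs at x = -34 and 34 mm, each 14 mm long, flared, to 53 mm above the bench; the middle is open to fingers, foam 9 mm below the seat. A logger laid on the jaws sits about 15 mm high; about 10 N down on its middle snaps it in, then it stays
- plain_case: Fixed kit case without a clip, white shell, grey foam, 196 (x) x 156 (y) x 16 mm high. Origin: centre of its underside on the bench; x along its length, z up. Pockets 12 mm deep, floor 4 mm above the bench: a round one, 56 mm across, centred at (-55, -35) mm; a rectangular one, 98 (x) x 50 (y) mm, centred at (36, 40) mm, for the trough, long sides along x.
- logger: Data logger: white plastic stick with rounded edges and a small dark window on top, 96 (x) x 20 (y) x 14 mm high, 35 g, lying flat. Origin: centre of its underside; x along its length, z up. Either end may point either way in the clip.
- jar: Squat amber glass jar with a white cap, 52 mm across, 45 mm high, about 90 g, upright. Origin: centre of its underside, z up.
- vial: Small clear vial with a white cap, 22 mm across, 45 mm high, 20 g, upright. Origin: centre of its underside, z up.
- bottle: The short bottle: clear, black cap, 40 mm across, 80 mm high, about 100 g, upright; straight-sided up to 40 mm. Origin: centre of its underside, z up.
- trough: Clear plastic reagent trough, an open-topped box 80 (x) x 32 (y) x 36 mm high, walls 3 mm, 50 g. Origin: centre of its underside; x along its length, z up. Either end may point either way in its pocket.
- tall_bottle: The tall, thicker bottle, not part of the job: clear, black cap, 54 mm across, 110 mm high, upright among the stock. Origin: centre of its underside, z up. To be left where it stands.
Mind the look-alikes: they are no part of the job. What is shaped like the clip_case but purple is not meant.

How it is judged:
At the end, for the whole second after the job is handed in: Logger home in the clip (underside within 3.5 mm of the saddles, 13 mm lengthwise, 5 mm crosswise, 0.12 rad); jar, vial, short bottle and trough upright on the floor of their own pockets, within 12 mm (trough 14 mm) of centre; all at rest and released; tall bottle upright within 30 mm of its start (x of logger in the frame of clip_case between -0.013 and 0.013 m and y of logger in the frame of clip_case between 0.037 and 0.047 m and z of logger in the frame of clip_case between 0.001 and 0.0285 m and angle between each of logger, jar, vial, bottle, trough's own z axis and vertical below 0.12 rad and angle between the x axis of logger and the x axis of clip_case, either way round below 0.12 rad and x of jar in the frame of clip_case between -0.06 and -0.036 m and y of jar in the frame of clip_case between -0.045 and -0.021 m and z of jar in the frame of clip_case between 0.001 and 0.0075 m and x of vial in the frame of clip_case between 0.038 and 0.062 m and y of vial in the frame of clip_case between -0.045 and -0.021 m and z of vial in the frame of clip_case between 0.001 and 0.0075 m and x of bottle in the frame of plain_case between -0.067 and -0.043 m and y of bottle in the frame of plain_case between -0.047 and -0.023 m and z of bottle in the frame of plain_case between 0.001 and 0.0075 m and x of trough in the frame of plain_case between 0.022 and 0.05 m and y of trough in the frame of plain_case between 0.026 and 0.054 m and z of trough in the frame of plain_case between 0.001 and 0.0075 m and linear speed of each of logger, jar, vial, bottle, trough below 0.02 m/s and contact force between each of logger, jar, vial, bottle, trough and the fingers below 0.1 N and distance of tall_bottle from where it was at the start of the episode below 0.03 m and angle between tall_bottle's own z axis and vertical below 0.15 rad); the robot touches nothing.
It fails at once if the tall bottle is knocked over or shifted by more than 30 mm (distance of tall_bottle from where it was at the start of the episode above 0.03 m or angle between tall_bottle's own z axis and vertical above 0.3 rad).
It also fails if it takes over 134 s, if anything falls off the work surface, if the arm or the gripper's body presses on something with over 40 N, if the wrist force passes 120 N, or if a joint passes its speed limit or range.

ROBOT

A 7-joint arm with a two-finger parallel gripper is mounted at the origin on the work surface. World frame = base frame: x ahead of the robot, y to its left, z up, the work surface at z = 0. Lengths are in m, angles in rad, forces in N, time in s.
With the tool pointing down it reaches from about 0.425 to 0.8 m from the base axis. Payload 8.3 kg.
Tool frame: the origin (TCP) lies at the very end of the fingers, on their centre line; the grasp point (between the pads) lies 19 mm behind it (bot.tcp_to_grasp is the distance from the TCP to the grasp point, in m); z points along the fingers, y is the line along which they close (so a half turn about z gives the same grasp; the last joint's range is limited). The gripper opens to 85 mm and grips with 20 to 120 N. Pads are 22 mm wide; open, the fingers measure 114 mm over their backs; the gripper's body (76 mm by 85 mm) begins 54 mm behind the grasp point. The pads swing forward as they close: fully open they stand 13 mm farther back than shut.
Start: joints at [1.227, 0.383, 0.016, 1.37, -0.006, 1.388, -0.046], TCP at [0.173, -0.6, 0.231] pointing down, gripper open.
Joint ranges: [-2.95, 2.95], [-0.25, 2.06], [-1.52, 1.56], [0.18, 2.33], [-1.44, 4.58], [0.02, 2.06], [-3.01, 3.01]. Speed limits (rad/s): [2.39, 2.39, 3.01, 3.01, 3.14, 3.14, 3.14].

INTERFACE

Orientations are given as [roll, pitch, yaw] about the fixed x, y, z axes, in that order (R = Rz(yaw) Ry(pitch) Rx(roll)).
In Python, from workcell import bot, camera, search_frame, masks_of, pinpoint gives the robot as it stands. The module is installed in compiled form; this text tells all that it offers.
- The arm moves only by the shell command python3 -m jog 'ROWS' [OPENING]. ROWS is JSON, a list of rows, each a list of 2 entries, a list of its own where there are three numbers: the shift along the tool's x, y, z in units of 1000 mm (1.0 is 1000 mm), then the turn about the tool's z in units of 90 degrees (1.0 is 90 degrees). A call has 1 to 10 rows; each row is the pose to reach, as a shift and turn from the pose commanded when the call began, along the tool's axes at that moment; what a row does not reach only later rows make up. A row lasts 1/10 s, in which the tool goes at most 50 mm and 8.59 degrees, less where a joint would pass 70% of its speed; a pose out of reach is approached as far as the arm can. A call with a number of a shift or a turn outside -1 to 1 is refused whole. A call with a gripper value outside its range is refused whole. OPENING is the opening, from -1 (shut) to 1 (fully open), set as the call begins (- or left out, the last holds). The fingers move at their own pace and stop on an object; the grip force is fixed at half the most. Time passes only in rows, so rows that repeat a pose let the fingers close. It gives the time, the measured TCP pose, the force, the opening and the grip force at its end, in the units of the state.
- bot.read_state(): the state, without advancing time (a new reading comes with each control period).
- camera(name): name is "scene" or "side" or "wrist"; returns a dict with "image" (384x512x3 uint8, red, green, blue), "fx", "fy", "cx", "cy" (pixels), "origin" and "rotation" of the camera in the world. Camera axes: x right, y down, z forward; pixel columns grow to the right and rows downward; lengths in m; the calibration is good to about 2 mm. The wrist camera is an equidistant fisheye: a pixel r from the principal point sees the ray r / f radians off the axis. A picture is of the moment at which its call begins. There is no depth.
- bot.finish_job(): hands the job in; it is judged then, once.
Trained networks look in a picture, given as the dict that the camera call returned (one of the last four; its "shot" number tells which), for a name from the list of things; names that differ only in an ending like _2 or _b are one class to them, and where a whole thing is asked for, a point or a joint stands for the part that bears it (a point fixed in the world has none). Each returns a list of dicts, best first, with "confidence" (0 to 1); they miss things now and then, are a little off and sometimes report something else, mostly with a low value. They report only what shows in the picture. A call takes as long as a camera call. They do not tell look-alikes from the thing itself.
- search_frame(picture, query): "position" ([row, column] as shares, 0 to 1, of the picture: columns of its width, rows of its height, amid what is visible of it).
- masks_of(picture, query): "mask" (384x512 bool, what is visible of it) and "position" ([row, column] as shares, 0 to 1, of the picture: columns of its width, rows of its height, amid what is visible of it).
- pinpoint(picture, query): "position" ([row, column] as shares, 0 to 1, of the picture: columns of its width, rows of its height: a listed point, or the origin of a listed thing).
The state is a dict: "clock": time; "joint_positions": joint angles; "qvel": joint speeds; "joint_torque": joint torques, N m; "ee_pos": TCP position; "tcp_rot": TCP orientation; "ft_force": force on the tool from outside, world axes, zero at the start; "wrist_torque": the same for the moment, N m; "grip_width": finger opening in m; "finger_force": force on a finger pad.
Only numpy, scipy, OpenCV 4.12 (cv2) and the standard library are available. Lean on these libraries where they do the work, as an engineer would, in place of code of your own. Each camera call takes 0.05 s, during which the arm holds its last target. There are 200 camera calls.

## Working session

There is one attempt and no reset: what is moved stays moved. The work goes in short steps, Python scripts to look and compute and a shell command to move; the robot and the scene stay as the last step left them, time stands still between calls to the robot, and variables do not carry over. Pictures are saved under pics/ and viewed, at most 17 in all, crops included, and the job is handed in when it is done.

```bash
mkdir -p pics
cat > h.py <<'E'
import numpy as np, cv2
from workcell import bot, camera, search_frame, masks_of, pinpoint
from scipy.spatial.transform import Rotation as Rn
def ray(c,rc):
    r,co=rc[0]*384,rc[1]*512
    if c.get('fish'):
        x,y=(co-c['cx'])/c['fx'],(r-c['cy'])/c['fy']; t=np.hypot(x,y)
        d=np.array([x/t*np.sin(t),y/t*np.sin(t),np.cos(t)]) if t>1e-9 else np.array([0,0,1.])
    else: d=np.array([(co-c['cx'])/c['fx'],(r-c['cy'])/c['fy'],1])
    return np.array(c['origin']),np.array(c['rotation'])@d
def at(c,rc,z):
    o,d=ray(c,rc); return (o+d*(z-o[2])/d[2])[:3]
def cam(n):
    c=camera(n); c['fish']=n=='wrist'; return c
def save(c,name): cv2.imwrite('pics/'+name,c['image'][:,:,::-1])
E
python3 - <<'E'
from h import *
s=bot.read_state(); print({k:np.round(v,3).tolist() for k,v in s.items()}, bot.tcp_to_grasp)
for n in ['scene','side','wrist']:
    c=cam(n); save(c,n+'0.png'); print(n,c['fx'],np.round(c['origin'],3),np.round(c['rotation'],2).tolist())
    for q in ['clip_case','plain_case','clip','logger','jar','vial','bottle','trough','tall_bottle']:
        for p in pinpoint(c,q)[:3]:
            z=.025 if q=='clip' else 0
            print(q,round(p['confidence'],2),np.round(np.array(p['position'])*[384,512]).astype(int),np.round(at(c,p['position'],z),3)[:2])
E
```

```text
{'clock': 0.0, 'joint_positions': [1.227, 0.384, 0.016, 1.371, -0.006, 1.388, -0.046], 'qvel': [0.001, -0.002, 0.003, -0.0, 0.0, -0.001, 0.001], 'joint_torque': [0.0, -62.76, 0.845, -37.182, 0.017, 0.014, 0.0], 'ee_pos': [0.173, -0.6, 0.23], 'tcp_rot': [-3.14, 0.0, 0.281], 'ft_force': [-0.351, 0.481, -0.272], 'wrist_torque': [-0.015, 0.044, 0.017], 'finger_force': 0.0, 'grip_width': 0.086} 0.0187
scene 376.89117695129045 [1.092 0.287 0.715] [-2.31, 0.02, 1.94]Traceback (most recent call last):
  File "<stdin>", line 8, in <module>
  File "h.py", line 12, in at
    o,d=ray(c,rc); return (o+d*(z-o[2])/d[2])[:3]
                                        ~^^^
IndexError: invalid index to scalar variable.
```

```bash
sed -i "s/np.array(c\['rotation'\])@d/Rn.from_euler('xyz',c['rotation']).apply(d)/" h.py
python3 - <<'E'
from h import *
for n in ['scene','side','wrist']:
    c=cam(n); save(c,n+'0.png'); print(n,c['fx'],np.round(c['origin'],3),np.round(c['rotation'],2).tolist())
    for q in ['clip_case','plain_case','clip','logger','jar','vial','bottle','trough','tall_bottle']:
        for p in pinpoint(c,q)[:3]:
            z=.025 if q=='clip' else 0
            print(q,round(p['confidence'],2),np.round(np.array(p['position'])*[384,512]).astype(int),np.round(at(c,p['position'],z),3)[:2])
ims=[cv2.imread(f'pics/{n}0.png') for n in ('scene','side','wrist')]
cv2.imwrite('pics/scene0x.png',cv2.resize(ims[0],(800,600),interpolation=cv2.INTER_CUBIC))
E
```

```text
scene 376.89117695129045 [1.092 0.287 0.715] [-2.31, 0.02, 1.94]
clip_case 0.87 [139 187] [ 0.203 -0.335]
clip_case 0.75 [200 135] [ 0.515 -0.323]
plain_case 0.65 [261 373] [0.496 0.325]
plain_case 0.18 [199 139] [ 0.509 -0.316]
clip 0.59 [196 153] [ 0.505 -0.266]
clip 0.57 [130 200] [ 0.172 -0.3  ]
logger 0.54 [232 296] [0.471 0.129]
jar 0.83 [280 273] [0.628 0.124]
vial 0.74 [235 294] [0.483 0.129]
vial 0.62 [212 204] [ 0.491 -0.122]
bottle 0.92 [228 249] [0.501 0.015]
trough 0.68 [253 169] [ 0.644 -0.136]
trough 0.18 [234 295] [0.481 0.129]
tall_bottle 0.69 [268 215] [ 0.645 -0.011]
side 398.6473754720228 [0.217 0.834 0.868] [-2.34, 0.01, -2.89]
clip_case 0.95 [147 342] [ 0.204 -0.353]
clip_case 0.9 [142 257] [ 0.506 -0.309]
plain_case 0.96 [286 202] [0.491 0.319]
plain_case 0.33 [202 238] [0.489 0.005]
clip 0.96 [149 343] [ 0.2   -0.303]
clip 0.7 [137 253] [ 0.519 -0.297]
logger 0.6 [231 229] [0.479 0.125]
jar 0.79 [223 184] [0.615 0.127]
vial 0.44 [173 245] [ 0.502 -0.13 ]
vial 0.25 [199 236] [ 0.496 -0.005]
bottle 0.85 [199 239] [ 0.487 -0.006]
trough 0.59 [166 206] [ 0.642 -0.136]
tall_bottle 0.67 [190 195] [ 0.635 -0.011]
wrist 297.3186396354542 [ 0.254 -0.578  0.376] [2.82, 0.0, -1.29]
clip_case 0.95 [92 74] [ 0.197 -0.334]
clip 0.62 [92 44] [ 0.193 -0.296]
```

View pics/scene0x.png

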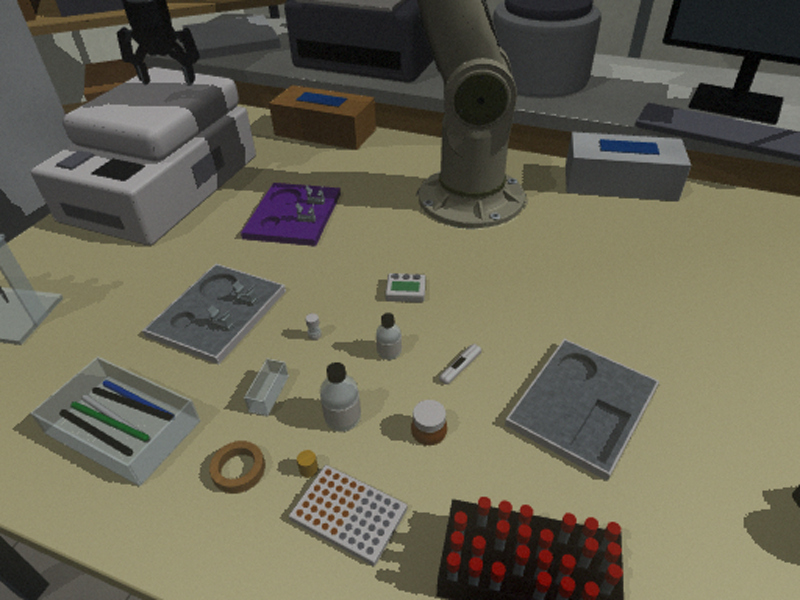

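View pics/side0.png

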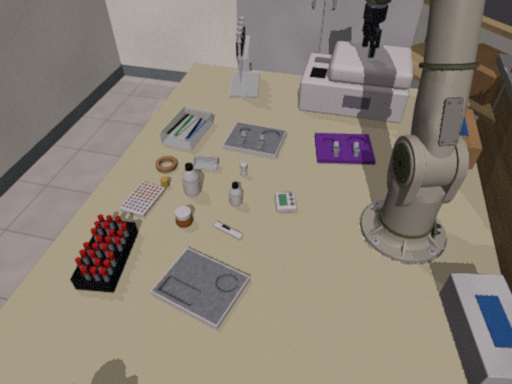

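```bash
python3 -m jog '[[[0,0,-0.05],0],[[0.24,-0.24,-0.12],0],[[0.24,-0.24,-0.12],0],[[0.24,-0.24,-0.12],0],[[0.24,-0.24,-0.12],0],[[0.24,-0.24,-0.12],0],[[0.24,-0.24,-0.12],0],[[0.24,-0.24,-0.12],0],[[0.24,-0.24,-0.12],0]]' 1
python3 -m jog '[[[0.24,-0.24,-0.06],0.18],[[0.24,-0.24,-0.06],0.18],[[0.24,-0.24,-0.06],0.18],[[0.24,-0.24,-0.06],0.18],[[0.24,-0.24,-0.06],0.18],[[0.24,-0.24,-0.06],0.18],[[0.24,-0.24,-0.06],0.18],[[0.24,-0.24,-0.06],0.18],[[0.24,-0.24,-0.06],0.18]]'
python3 - <<'E'
from h import *
cs=[cam(n) for n in ('wrist','scene','side')]
save(cs[0],'wrist1.png')
print(np.round(cs[0]['origin'],3),np.round(cs[0]['rotation'],2))
for q in ['clip_case','plain_case','clip','logger','jar','vial','bottle','trough','tall_bottle']:
    for p in pinpoint(cs[0],q)[:3]:
        z=.025 if q=='clip' else 0
        print(q,round(p['confidence'],2),np.round(np.array(p['position'])*[384,512]).astype(int),np.round(at(cs[0],p['position'],z),3)[:2])
for q,z,L in [('clip_case',.016,1),('plain_case',.016,1),('logger',.014,1),('trough',.036,1)]:
  for c,n in zip(cs,('wrist','scene','side')):
    for m in masks_of(c,q)[:2]:
        rc=np.argwhere(m['mask'])
        k,_=cv2.findContours(m['mask'].astype(np.uint8),cv2.RETR_EXTERNAL,cv2.CHAIN_APPROX_NONE)
        k=max(k,key=len)[:,0,:]
        P=np.array([at(c,((v+.5)/384,(u+.5)/512),z)[:2] for u,v in k])
        r=cv2.minAreaRect((P*1000).astype(np.float32)); b=cv2.boxPoints(r)
        e=b[1]-b[0],b[2]-b[1]; l=max(e,key=np.linalg.norm)
        print(q,n,round(m['confidence'],2),np.round(r[0],0),np.round(r[1],0),'yaw',round(np.arctan2(l[1],l[0])%np.pi,3))
E
```

```text
clock: 2.5
ee_pos: [0.3415, -0.2976, 0.3536]
tcp_rot: [3.139, -0.003, 0.292]
ft_force: [-0.1, -0.7, 1.2]
grip_width: 0.0854
finger_force: 0.0
clock: 3.4
ee_pos: [0.5019, -0.0047, 0.4112]
tcp_rot: [-3.141, -0.0, 0.002]
ft_force: [-0.1, -1.4, -0.6]
grip_width: 0.0853
finger_force: 0.0
[ 0.586 -0.005  0.555] [ 2.82  0.   -1.57]
clip_case 0.82 [132 401] [ 0.517 -0.309]
clip_case 0.59 [268 386] [ 0.19 -0.33]
plain_case 0.67 [142  94] [0.496 0.324]
clip 0.92 [133 390] [ 0.516 -0.271]
clip 0.76 [273 378] [ 0.196 -0.296]
logger 0.59 [145 181] [0.482 0.133]
jar 0.66 [ 74 181] [0.617 0.127]
vial 0.44 [131 316] [ 0.509 -0.126]
bottle 0.64 [139 248] [0.493 0.004]
trough 0.61 [ 63 319] [ 0.64  -0.127]
tall_bottle 0.78 [ 62 253] [ 0.637 -0.006]
clip_case wrist 0.92 [ 516. -311.] [167. 198.] yaw 3.084
clip_case wrist 0.67 [ 203. -336.] [205. 162.] yaw 0.196
clip_case scene 0.92 [ 520. -302.] [170. 207.] yaw 3.061
clip_case scene 0.74 [ 207. -329.] [216. 165.] yaw 0.199
clip_case side 0.79 [ 195. -323.] [197. 174.] yaw 0.199
clip_case side 0.75 [ 508. -298.] [175. 198.] yaw 3.075
plain_case wrist 0.81 [493. 319.] [165. 199.] yaw 2.895
plain_case scene 0.59 [498. 322.] [157. 207.] yaw 2.892
plain_case side 0.73 [489. 327.] [162. 202.] yaw 2.884
logger wrist 0.63 [484. 126.] [22. 94.] yaw 2.81
logger scene 0.65 [488. 129.] [25. 98.] yaw 2.816
logger side 0.62 [478. 136.] [25. 97.] yaw 2.815
trough wrist 0.75 [ 640. -128.] [80. 40.] yaw 0.124
trough scene 0.98 [ 652. -119.] [103.  48.] yaw 0.138
trough scene 0.35 [515. 322.] [152. 199.] yaw 2.878
trough side 0.76 [ 629. -108.] [91. 73.] yaw 0.135
```

View pics/wrist1.png

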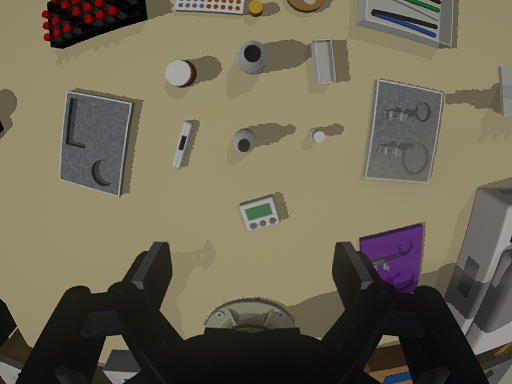

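```bash
cat >> h.py <<'E'
def rel(x,y,z,yaw):
    s=bot.read_state(); R=Rn.from_euler('xyz',s['tcp_rot'])
    d=R.inv().apply(np.array([x,y,z])-s['ee_pos'])
    t=-(yaw-s['tcp_rot'][2]); t=(t+np.pi/2)%np.pi-np.pi/2
    print('GO',np.round(d,4).tolist(),'turn',round(t/(np.pi/2),3),'at',np.round(s['ee_pos'],4),np.round(s['tcp_rot'],3))
def rect(c,q,z,n=1):
    out=[]
    for m in masks_of(c,q)[:n]:
        k,_=cv2.findContours(m['mask'].astype(np.uint8),cv2.RETR_EXTERNAL,cv2.CHAIN_APPROX_NONE)
        k=max(k,key=len)[:,0,:]
        P=np.array([at(c,((v+.5)/384,(u+.5)/512),z)[:2] for u,v in k])
        r=cv2.minAreaRect((P*1000).astype(np.float32)); b=cv2.boxPoints(r)
        l=max((b[1]-b[0],b[2]-b[1]),key=np.linalg.norm)
        y=np.arctan2(l[1],l[0])%np.pi
        print(q,round(m['confidence'],2),np.round(r[0],1),np.round(r[1],0),'yaw',round((y+np.pi/2)%np.pi-np.pi/2,3))
def pin(c,q,z=0):
    for p in pinpoint(c,q)[:2]: print('pin',q,round(p['confidence'],2),np.round(np.array(p['position'])*[384,512]).astype(int),np.round(at(c,p['position'],z),4)[:2])
E
python3 -m jog '[[[-0.018,-0.132,0.26],0.21],[[-0.018,-0.132,0.26],0.21],[[-0.018,-0.132,0.26],0.21],[[-0.018,-0.132,0.26],0.21],[[-0.018,-0.132,0.26],0.21],[[-0.018,-0.132,0.26],0.21],[[-0.018,-0.132,0.26],0.21],[[-0.018,-0.132,0.26],0.21]]'
python3 - <<'E'
from h import *
c=cam('wrist'); save(c,'w2.png'); rect(c,'logger',.007); rect(c,'logger',.014); pin(c,'logger')
print(bot.read_state()['ee_pos'])
E
```

```text
clock: 5.4
ee_pos: [0.4835, 0.1258, 0.1514]
tcp_rot: [3.141, 0.001, -0.331]
ft_force: [0.6, -0.1, -0.0]
grip_width: 0.0855
finger_force: 0.0
logger 0.86 [482.5 128.9] [20. 97.] yaw -0.323
logger 0.86 [484.5 128.2] [19. 94.] yaw -0.323
pin logger 0.79 [171 250] [0.4843 0.128 ]
[0.48511058 0.12503899 0.1530968 ]
```

View pics/w2.png

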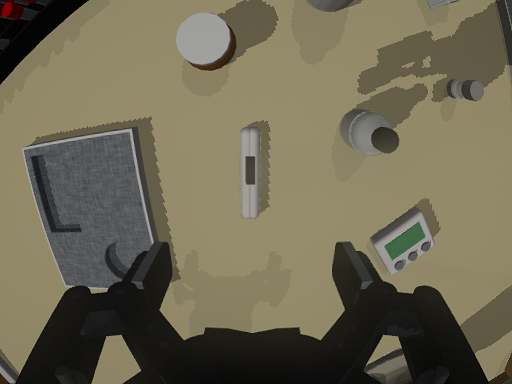

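```bash
python3 -m jog '[[[0,-0.0015,0.05],0],[[0,-0.0015,0.10],0],[[0,-0.0015,0.13],0],[[0,-0.0015,0.147],0],[[0,-0.0015,0.147],0],[[0,-0.0015,0.147],0],[[0,-0.0015,0.147],0]]' 0.2
python3 -m jog '[[[0,0,0],0],[[0,0,0],0],[[0,0,0],0],[[0,0,0],0],[[0,0,0],0],[[0,0,0],0]]' -1
python3 -m jog '[[[0,0,-0.03],0],[[0,0,-0.08],0],[[0,0,-0.13],0],[[0,0,-0.18],0],[[0,0,-0.20],0],[[0,0,-0.20],0]]'
python3 - <<'E'
from h import *
rel(.5,-.15,.25,-.066)
E
```

```text
clock: 6.3
ee_pos: [0.4857, 0.1273, 0.0062]
tcp_rot: [-3.14, -0.003, -0.332]
ft_force: [0.0, 0.6, 0.3]
grip_width: 0.0509
finger_force: 0.0
clock: 6.9
ee_pos: [0.485, 0.1273, 0.0055]
tcp_rot: [-3.141, -0.002, -0.332]
ft_force: [-1.7, -0.4, 7.6]
grip_width: 0.0178
finger_force: 58.8
clock: 7.5
ee_pos: [0.486, 0.1279, 0.2084]
tcp_rot: [-3.139, -0.007, -0.332]
ft_force: [-0.2, 0.4, -0.2]
grip_width: 0.0174
finger_force: 59.1
GO [0.104, 0.2581, -0.0417] turn -0.169 at [0.486  0.1279 0.2084] [-3.139 -0.007 -0.332]
```

```bash
python3 -m jog '[[[0.159,0.366,0.01],-0.17],[[0.159,0.366,0.01],-0.17],[[0.159,0.366,0.01],-0.17],[[0.159,0.366,0.01],-0.17],[[0.159,0.366,0.01],-0.17],[[0.159,0.366,0.01],-0.17],[[0.159,0.366,0.01],-0.17],[[0.159,0.366,0.01],-0.17],[[0.159,0.366,0.01],-0.17],[[0.159,0.366,0.01],-0.17]]'
python3 - <<'E'
from h import *
c=cam('wrist'); save(c,'w3.png'); rect(c,'clip_case',.016); rect(c,'clip_case',.012);pin(c,'clip_case'); pin(c,'clip',.025); rect(c,'logger',.2);
rel(.517,-.269,.2,-.066)
E
```

```text
clock: 8.5
ee_pos: [0.5137, -0.2735, 0.1923]
tcp_rot: [-3.141, 0.003, -0.07]
ft_force: [0.3, 0.7, 0.2]
grip_width: 0.018
finger_force: 59.1
clip_case 0.71 [ 277.7 -269.6] [42. 56.] yaw -1.396
clip_case 0.71 [ 273.7 -269.4] [43. 56.] yaw -1.396
pin clip 0.79 [163 246] [ 0.5192 -0.2677]
pin clip 0.26 [ 65 121] [ 0.641  -0.1392]
logger 0.75 [ 514.3 -273.8] [20. 95.] yaw -0.063
GO [0.0014, 0.0002, -0.0055] turn 0.003 at [ 0.5157 -0.2687  0.1945] [-3.141 -0.    -0.062]
```

View pics/w3.png

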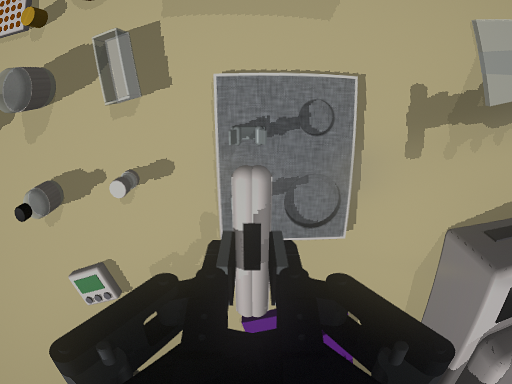

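Run:
```python
from h import *
c=cam('wrist')
f=lambda u,v,z:at(c,(v/384,u/512),z)[:2]
P=np.array([f(215,74,.016),f(358,77,.016),f(346.5,240,.016)])
Q=np.array([[98,78],[98,-78],[-98,-78]])/1e3
a=P-P.mean(0);b=Q-Q.mean(0)
th=np.arctan2((b[:,0]*a[:,1]-b[:,1]*a[:,0]).sum(),(a*b).sum()); R=np.array([[np.cos(th),-np.sin(th)],[np.sin(th),np.cos(th)]])
t=P.mean(0)-R@Q.mean(0)
print('yaw',th,'c',t,'res',((Q@R.T+t)-P)*1e3)
for q in [(0,.042),(-.048,-.033),(.05,-.033)]: print(q,R@q+t)
for z in (.03,.053): print('jaw',(R.T@(f(248,136,z)-t)))
print('pockets',R.T@(f(318,117,.016)-t),R.T@(f(312.5,199,.016)-t))
im=c['image'][60:260,190:390][:,:,::-1]; cv2.imwrite('pics/w3c.png',cv2.resize(im,(600,600),interpolation=cv2.INTER_CUBIC))
```

```text
yaw -0.050937807407345534 c [ 0.51567766 -0.30936083] res [[-1.74818607 -0.97707789]
 [-1.31154278 -0.21869738]
 [ 3.05972885  1.19577527]]
(0, 0.042) [ 0.51781612 -0.2674153 ]
(-0.048, -0.033) [ 0.46605969 -0.33987407]
(0.05, -0.033) [ 0.56393258 -0.34486381]
jaw [0.03318669 0.04450212]
jaw [0.0368053 0.0441524]
pockets [ 0.05237358 -0.03232174] [-0.04367899 -0.03023928]
```

View pics/w3c.png

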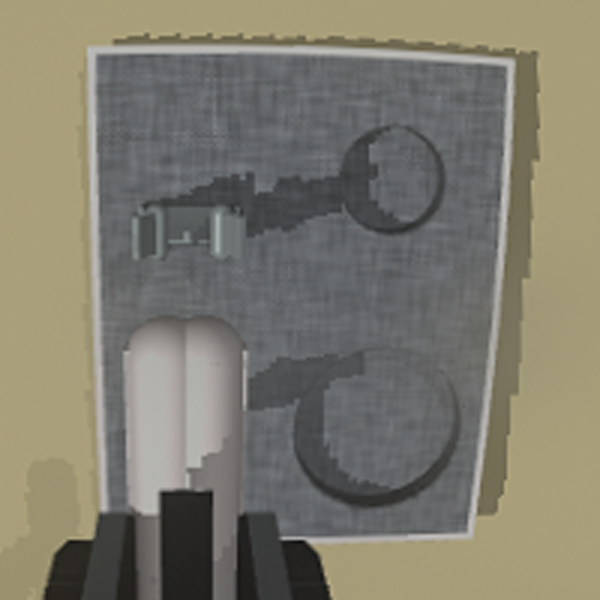

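Run:
```python
from h import *
c=cam('wrist')
f=lambda u,v,z:at(c,(v/384,u/512),z)[:2]
P=np.array([f(219.3,75.3,.016),f(361.7,79.3,.016),f(346.7,239.3,.016)])
Q=np.array([[98,78],[98,-78],[-98,-78]])/1e3
a=P-P.mean(0);b=Q-Q.mean(0)
th=np.arctan2((b[:,0]*a[:,1]-b[:,1]*a[:,0]).sum(),(a*b).sum()); R=np.array([[np.cos(th),-np.sin(th)],[np.sin(th),np.cos(th)]])
t=P.mean(0)-R@Q.mean(0)
print('yaw',th,'c',t,'res',((Q@R.T+t)-P)*1e3)
for q in [(0,.042),(-.048,-.033),(.05,-.033)]: print(q,R@q+t)
for z in (.03,.053): print('jaw',(R.T@(f(252.7,137.5,z)-t)))
print('pockets',R.T@(f(190+395/3,60+180/3,.016)-t),R.T@(f(190+377/3,60+427/3,.016)-t))
u=lambda a,b,z:f(190+a/3,60+b/3,z)
print('logger tip',u(126,400,.205),u(244,400,.205), bot.read_state()['ee_pos'])
```

```text
yaw -0.06274126326948758 c [ 0.51481149 -0.31247139] res [[ 0.09355396 -0.33926411]
 [-0.56802146  0.46049731]
 [ 0.4744675  -0.1212332 ]]
(0, 0.042) [ 0.5174449  -0.27055403]
(-0.048, -0.033) [ 0.46483683 -0.34239685]
(0.05, -0.033) [ 0.56264401 -0.34854146]
jaw [0.03170873 0.04270571]
jaw [0.0354477  0.04276864]
pockets [ 0.05017295 -0.03330564] [-0.04699229 -0.0321853 ]
logger tip [ 0.55128652 -0.26158348] [ 0.55011713 -0.28041134] [ 0.51555218 -0.2694798   0.19459395]
```

```bash
python3 -m jog '[[[0.0025,0.0015,0.04],0],[[0.0025,0.0015,0.09],0],[[0.0025,0.0015,0.12],0],[[0.0025,0.0015,0.13],0],[[0.0025,0.0015,0.13],0]]'
python3 -m jog '[[[0,0,0.008],0],[[0,0,0.014],0],[[0,0,0.018],0],[[0,0,0.021],0],[[0,0,0.021],0]]'
python3 -m jog '[[[0,0,0.004],0],[[0,0,0.008],0],[[0,0,0.012],0],[[0,0,0.014],0],[[0,0,0.014],0]]'
python3 - <<'E'
from h import *
rel(.5175,-.2705,.03,-.063)
E
```

```text
clock: 9.4
ee_pos: [0.5171, -0.2716, 0.0634]
tcp_rot: [-3.14, 0.002, -0.064]
ft_force: [1.8, -0.6, -0.4]
grip_width: 0.0177
finger_force: 59.1
clock: 9.9
ee_pos: [0.519, -0.2713, 0.0443]
tcp_rot: [-3.141, -0.002, -0.064]
ft_force: [1.3, 2.5, 2.6]
grip_width: 0.0177
finger_force: 59.5
clock: 10.4
ee_pos: [0.5179, -0.2714, 0.0305]
tcp_rot: [-3.141, 0.0, -0.064]
ft_force: [-4.9, 6.7, 13.8]
grip_width: 0.0179
finger_force: 60.8
GO [-0.0004, -0.0009, 0.0005] turn -0.001 at [ 0.5179 -0.2714  0.0305] [-3.141  0.    -0.064]
```

```bash
python3 -m jog '[[[0,0,0.003],0],[[0,0,0.003],0],[[0,0,0.003],0]]'
python3 -m jog '[[[0,0,0],0],[[0,0,0],0],[[0,0,0],0],[[0,0,0],0]]' 0
python3 -m jog '[[[0,0,-0.04],0],[[0,0,-0.05],0],[[0,0,-0.05],0]]'
python3 -m jog '[[[0,0,0],0],[[0,0,0],0],[[0,0,0],0],[[0,0,0],0],[[0,0,0],0],[[0,0,0],0]]' -1
python3 -m jog '[[[0,0,0.02],0],[[0,0,0.03],0],[[0,0,0.033],0],[[0,0,0.036],0],[[0,0,0.036],0]]'
python3 - <<'E'
from h import *
rel(.5175,-.2705,.039,-.063)
E
```

```text
clock: 10.7
ee_pos: [0.518, -0.2714, 0.0302]
tcp_rot: [3.141, -0.0, -0.064]
ft_force: [-15.6, 11.2, 39.6]
grip_width: 0.0182
finger_force: 63.9
clock: 11.1
ee_pos: [0.5172, -0.2726, 0.0257]
tcp_rot: [-3.141, 0.001, -0.065]
ft_force: [0.1, -0.3, 0.9]
grip_width: 0.0429
finger_force: 0.0
clock: 11.4
ee_pos: [0.519, -0.273, 0.0782]
tcp_rot: [3.14, -0.003, -0.065]
ft_force: [1.0, 0.2, 0.2]
grip_width: 0.0429
finger_force: 0.0
clock: 12.0
ee_pos: [0.5176, -0.2722, 0.0761]
tcp_rot: [-3.141, 0.0, -0.065]
ft_force: [-0.2, 0.2, -0.7]
grip_width: 0.0001
finger_force: 0.0
clock: 12.5
ee_pos: [0.5177, -0.2723, 0.0403]
tcp_rot: [-3.141, 0.0, -0.065]
ft_force: [0.3, 0.8, -0.6]
grip_width: -0.0001
finger_force: 0.0
GO [-0.0003, -0.0018, 0.0013] turn -0.001 at [ 0.5177 -0.2723  0.0403] [-3.141  0.    -0.065]
```

```bash
python3 -m jog '[[[0,0,-0.05],0],[[0,0,-0.1],0],[[-0.027,-0.1435,-0.15],0],[[-0.027,-0.1435,-0.15],0],[[-0.027,-0.1435,-0.15],0],[[-0.027,-0.1435,-0.15],0],[[-0.027,-0.1435,-0.15],0],[[-0.027,-0.1435,-0.15],0]]' 0.2
python3 - <<'E'
from h import *
c=cam('wrist'); save(c,'w4.png'); pin(c,'vial'); rect(c,'vial',.03); pin(c,'trough'); rect(c,'trough',.036); pin(c,'bottle'); pin(c,'tall_bottle'); pin(c,'logger',.025); pin(c,'clip',.025)
m=masks_of(c,'vial')[0]['mask']; k=np.argwhere(m); print(k.min(0),k.max(0))
rel(.5,-.127,.2,-.065)
E
```

```text
clock: 13.3
ee_pos: [0.4999, -0.1288, 0.1904]
tcp_rot: [3.141, -0.0, -0.066]
ft_force: [-0.3, -0.9, -0.1]
grip_width: 0.051
finger_force: 0.0
pin vial 0.78 [157 243] [ 0.5071 -0.1192]
vial 0.69 [ 506.1 -122.3] [21. 30.] yaw -0.066
pin trough 0.68 [ 40 245] [ 0.6399 -0.1306]
trough 0.81 [ 639.2 -131.1] [81. 33.] yaw 0.102
pin bottle 0.77 [177 138] [0.4926 0.0122]
pin tall_bottle 0.79 [ 54 135] [ 0.6403 -0.0028]
pin logger 0.89 [146 376] [ 0.5172 -0.2699]
pin clip 0.97 [343 364] [ 0.2    -0.2904]
pin clip 0.36 [91 51] [0.6163 0.1059]
[150 235] [177 255]
GO [-0.0, -0.0005, -0.0098] turn 0.0 at [ 0.5    -0.1275  0.1902] [-3.141  0.    -0.065]
```

View pics/w4.png

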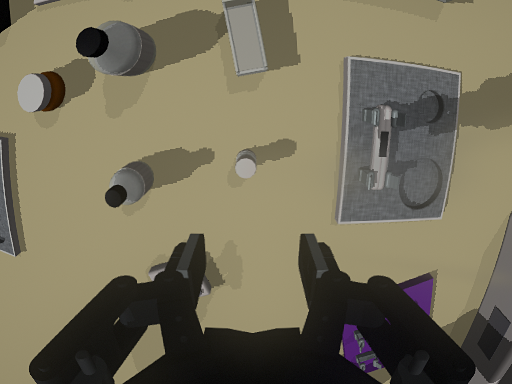

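Run:
```python
from h import *
c=cam('wrist')
f=lambda u,v,z:at(c,(v/384,u/512),z)[:2]
print(f(245.5,168.5,.045),f(246,157,.003))
x,y=f(245.5,168.5,.045); rel(x,y,.016,-.065)
```

```text
[ 0.50545065 -0.12118536] [ 0.50765698 -0.12102913]
GO [0.0051, -0.0065, 0.1742] turn 0.0 at [ 0.5    -0.1274  0.1902] [-3.141  0.    -0.065]
```

```bash
python3 -m jog '[[[0.006,-0.0065,0.05],0],[[0.006,-0.0065,0.1],0],[[0.006,-0.0065,0.15],0],[[0.006,-0.0065,0.174],0],[[0.006,-0.0065,0.174],0],[[0.006,-0.0065,0.174],0]]' 0.2
python3 -m jog '[[[0,0,0],0],[[0,0,0],0],[[0,0,0],0],[[0,0,0],0],[[0,0,0],0],[[0,0,0],0]]' -1
python3 -m jog '[[[0,0,-0.05],0],[[0,0,-0.1],0],[[0.071,0.223,-0.1],0],[[0.071,0.223,-0.1],0],[[0.071,0.223,-0.1],0],[[0.071,0.223,-0.1],0],[[0.071,0.223,-0.1],0],[[0.071,0.223,-0.1],0],[[0.071,0.223,-0.1],0]]'
python3 - <<'E'
from h import *
rel(.5626,-.3485,.021,-.065)
c=cam('wrist'); save(c,'w5.png')
E
```

```text
clock: 14.45
ee_pos: [0.5068, -0.1211, 0.017]
tcp_rot: [-3.141, -0.0, -0.064]
ft_force: [-0.9, -0.2, 0.7]
grip_width: 0.0514
finger_force: 0.0
clock: 15.05
ee_pos: [0.5081, -0.1217, 0.0184]
tcp_rot: [3.141, -0.004, -0.065]
ft_force: [0.3, -0.0, 7.1]
grip_width: 0.0201
finger_force: 58.3
clock: 15.95
ee_pos: [0.5627, -0.3492, 0.1166]
tcp_rot: [-3.141, -0.001, -0.067]
ft_force: [0.1, 0.6, 0.3]
grip_width: 0.0201
finger_force: 58.7
GO [-0.0002, -0.0007, 0.0956] turn -0.001 at [ 0.5627 -0.3492  0.1166] [-3.141e+00 -1.000e-03 -6.700e-02]
```

View pics/w5.png

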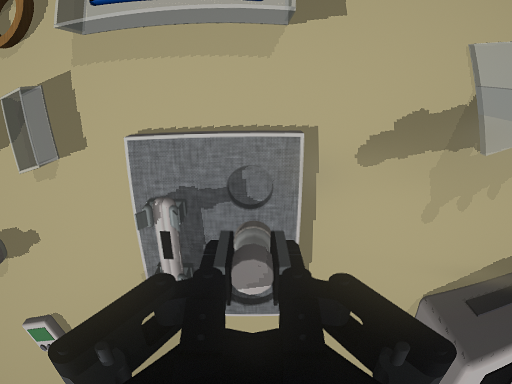

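```bash
python3 -m jog '[[[0,0,0.05],0],[[0,0,0.08],0],[[0,0,0.09],0],[[0,0,0.0955],0],[[0,0,0.0955],0],[[0,0,0.0955],0]]'
python3 -m jog '[[[0,0,0],0],[[0,0,0],0],[[0,0,0],0],[[0,0,0],0]]' 0
python3 -m jog '[[[0,0,-0.04],0],[[0,0,-0.09],0],[[0,0,-0.14],0],[[0,0,-0.16],0],[[0,0,-0.16],0]]'
python3 - <<'E'
from h import *
c=cam('scene'); pin(c,'vial',.004)
c=cam('wrist'); pin(c,'vial',.004)
rel(.64,-.131,.19,.11)
E
```

```text
clock: 16.6
ee_pos: [0.5642, -0.3479, 0.0229]
tcp_rot: [3.141, -0.003, -0.063]
ft_force: [0.6, 0.3, 0.5]
grip_width: 0.0201
finger_force: 58.8
clock: 17.0
ee_pos: [0.5628, -0.3484, 0.0209]
tcp_rot: [-3.142, -0.0, -0.065]
ft_force: [1.3, 0.4, -0.3]
grip_width: 0.0429
finger_force: 0.0
clock: 17.5
ee_pos: [0.5649, -0.3492, 0.1859]
tcp_rot: [3.138, -0.007, -0.065]
ft_force: [-0.2, 0.5, -0.5]
grip_width: 0.0427
finger_force: 0.0
pin vial 0.52 [206 116] [ 0.5573 -0.3552]
pin vial 0.87 [165 249] [ 0.5637 -0.3448]
GO [0.0638, -0.2217, -0.011] turn -0.111 at [ 0.562  -0.3481  0.1789] [-3.14e+00  3.00e-03 -6.50e-02]
```

```bash
python3 -m jog '[[[0.064,-0.2215,0],-0.111],[[0.064,-0.2215,0],-0.111],[[0.064,-0.2215,0],-0.111],[[0.064,-0.2215,0],-0.111],[[0.064,-0.2215,0],-0.111],[[0.064,-0.2215,0],-0.111],[[0.064,-0.2215,0],-0.111]]' 0.5
python3 - <<'E'
from h import *
c=cam('wrist'); save(c,'w6.png'); pin(c,'trough'); pin(c,'trough',.036); rect(c,'trough',.036)
rel(.64,-.131,.016,.11); pin(c,'tall_bottle')
E
```

```text
clock: 18.4
ee_pos: [0.6405, -0.1305, 0.1791]
tcp_rot: [-3.141, 0.003, 0.112]
ft_force: [0.1, -0.0, 0.7]
grip_width: 0.0639
finger_force: 0.0
pin trough 0.98 [164 250] [ 0.6413 -0.1277]
pin trough 0.98 [164 250] [ 0.6506 -0.127 ]
trough 0.7 [ 642.2 -131. ] [84. 33.] yaw 0.099
GO [0.0001, -0.0027, 0.1641] turn -0.002 at [ 0.6404 -0.1336  0.1801] [3.141e+00 1.000e-03 1.070e-01]
pin tall_bottle 0.85 [154 145] [ 0.6403 -0.0051]
pin tall_bottle 0.74 [277 351] [ 0.4991 -0.2839]
```

View pics/w6.png

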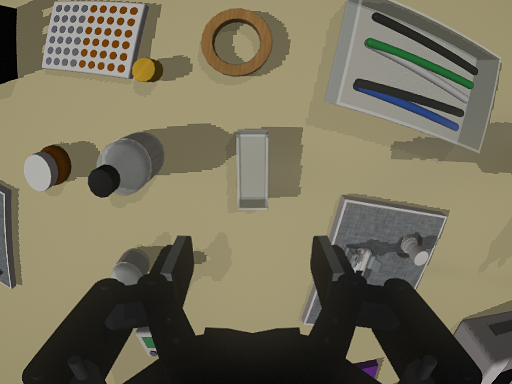

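```bash
python3 -m jog '[[[0.001,-0.001,0.05],0.005],[[0.001,-0.001,0.1],0.005],[[0.001,-0.001,0.14],0.005],[[0.001,-0.001,0.1635],0.005],[[0.001,-0.001,0.1635],0.005],[[0.001,-0.001,0.1635],0.005]]'
python3 -m jog '[[[0,0,0],0],[[0,0,0],0],[[0,0,0],0],[[0,0,0],0],[[0,0,0],0],[[0,0,0],0]]' -1
python3 -m jog '[[[0,0,-0.05],0],[[0,0,-0.1],0],[[0,0,-0.15],0],[[0,0,-0.2],0],[[0,0,-0.22],0],[[0,0,-0.22],0]]'
python3 - <<'E'
from h import *
rel(.49,.28,.235,-.25)
E
```

```text
clock: 19.25
ee_pos: [0.6421, -0.1311, 0.0179]
tcp_rot: [-3.142, -0.0, 0.101]
ft_force: [0.5, -0.6, 0.5]
grip_width: 0.0639
finger_force: 0.0
clock: 19.85
ee_pos: [0.6435, -0.1307, 0.0198]
tcp_rot: [3.14, -0.004, 0.102]
ft_force: [-0.7, -0.8, 7.7]
grip_width: 0.0304
finger_force: 61.3
clock: 20.45
ee_pos: [0.6438, -0.1302, 0.243]
tcp_rot: [3.139, -0.008, 0.102]
ft_force: [0.1, 0.8, -1.0]
grip_width: 0.0305
finger_force: 60.3
GO [-0.1114, -0.4237, 0.0061] turn 0.224 at [ 0.6438 -0.1302  0.243 ] [ 3.139 -0.008  0.102]
```

```bash
python3 -m jog '[[[-0.055,-0.491,0],0.224],[[-0.055,-0.491,0],0.224],[[-0.055,-0.491,0],0.224],[[-0.055,-0.491,0],0.224],[[-0.055,-0.491,0],0.224],[[-0.055,-0.491,0],0.224],[[-0.055,-0.491,0],0.224],[[-0.055,-0.491,0],0.224],[[-0.055,-0.491,0],0.224],[[-0.055,-0.491,0],0.224]]'
python3 -m jog '[[[0,0,0.03],0],[[0,0,0.03],0]]'
python3 - <<'E'
from h import *
rel(.539,.352,.2,-.25)
c=cam('wrist'); save(c,'w7.png'); rect(c,'plain_case',.016); pin(c,'plain_case'); rect(c,'trough',.22)
cv2.imwrite('pics/w7x.png',cv2.resize(c['image'][:,:,::-1],(800,600),interpolation=cv2.INTER_CUBIC))
E
```

```text
clock: 21.45
ee_pos: [0.5357, 0.3547, 0.2363]
tcp_rot: [3.141, 0.001, -0.249]
ft_force: [0.7, -0.1, -0.9]
grip_width: 0.0306
finger_force: 60.4
clock: 21.65
ee_pos: [0.5344, 0.3526, 0.2024]
tcp_rot: [3.136, 0.005, -0.246]
ft_force: [-0.4, -1.4, -1.9]
grip_width: 0.0308
finger_force: 60.3
GO [0.0046, -0.0005, 0.0024] turn 0.002 at [0.5344 0.3526 0.2024] [ 3.136  0.005 -0.246]
plain_case 0.92 [493.5 322. ] [158. 200.] yaw -0.246
pin plain_case 0.62 [186 282] [0.4928 0.3245]
trough 0.85 [537. 352.] [33. 91.] yaw -0.243
```

View pics/w7x.png

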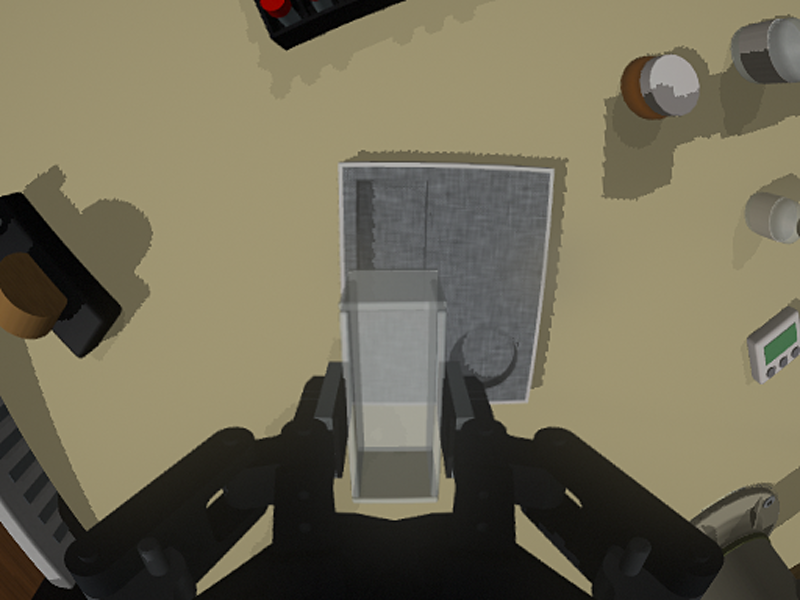

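```bash
cat >> h.py <<'E'
def fit(c,uv):
    P=np.array([at(c,(v/384,u/512),.016)[:2] for u,v in uv])
    Q=np.array([[98,78],[98,-78],[-98,-78]])/1e3
    a=P-P.mean(0);b=Q-Q.mean(0)
    th=np.arctan2((b[:,0]*a[:,1]-b[:,1]*a[:,0]).sum(),(a*b).sum()); R=np.array([[np.cos(th),-np.sin(th)],[np.sin(th),np.cos(th)]])
    t=P.mean(0)-R@Q.mean(0)
    print('yaw',th,'c',t,'res',((Q@R.T+t)-P)*1e3)
    return R,t,th
E
python3 - <<'E'
from h import *
c=cam('wrist')
R,t,th=fit(c,[(218.2,104.3),(353.9,109.4),(337.3,257.9)])
g=R.T@(at(c,((155)/384,392/1.5625/512),.016)[:2]-t)
f=lambda u,v,z:R.T@(at(c,(v/1.5625/384,u/1.5625/512),z)[:2]-t)
print('rect pocket far-left, far right',f(358,180,.016),f(428,182,.016),'round',f(484,357,.016))
print('trough far corners',f(341,305,.22),f(445,303,.22),'near',f(353,498,.22),f(437,497,.22))
for q in [(.036,.04),(-.055,-.035)]: print(R@q+t)
s=bot.read_state();print(R.T@(s['ee_pos'][:2]-t)); p=R@(.036,.04)+t; rel(*p,.023,th)
E
```

```text
yaw -0.2662892403748979 c [0.4973191  0.32116525] res [[-1.18937511 -0.48470974]
 [-0.50780158  0.10622913]
 [ 1.69717669  0.37848061]]
rect pocket far-left, far right [0.08655485 0.06642966] [0.08577129 0.01589619] round [-0.05360975 -0.03524807]
trough far corners [0.06628947 0.05652659] [0.06737566 0.02479639] near [-0.01341024  0.05502082] [-0.01244783  0.02265604]
[0.54257638 0.35028189]
[0.43504726 0.30187229]
[0.03194481 0.0397964 ]
GO [0.0038, -0.0, 0.1855] turn 0.009 at [0.5386 0.3512 0.2085] [-3.141e+00 -1.000e-03 -2.530e-01]
```

```bash
python3 -m jog '[[[0.008,0,0.05],0.01],[[0.008,0,0.1],0.01],[[0.008,0,0.14],0.01],[[0.008,0,0.16],0.01],[[0.008,0,0.18],0.01],[[0.008,0,0.1855],0.01],[[0.008,0,0.1855],0.01],[[0.008,0,0.1855],0.01]]'
python3 -m jog '[[[0,0,0],0],[[0,0,0],0],[[0,0,0],0],[[0,0,0],0]]' 0.3
python3 -m jog '[[[0,0,-0.04],0],[[0,0,-0.09],0],[[0,0,-0.14],0],[[0,0,-0.18],0],[[0,0,-0.18],0]]'
python3 - <<'E'
from h import *
c=cam('wrist'); pin(c,'trough',.004); rect(c,'trough',.04)
rel(.618,.127,.19,-.25)
for n in ('scene','side'):
  c=cam(n); pin(c,'jar'); pin(c,'bottle')
E
```

```text
clock: 22.7
ee_pos: [0.5465, 0.35, 0.0233]
tcp_rot: [-3.14, -0.002, -0.268]
ft_force: [0.2, -1.2, 3.7]
grip_width: 0.0306
finger_force: 62.0
clock: 23.1
ee_pos: [0.545, 0.3505, 0.0219]
tcp_rot: [-3.141, 0.0, -0.266]
ft_force: [0.4, -0.6, -0.7]
grip_width: 0.0558
finger_force: 0.0
clock: 23.6
ee_pos: [0.5471, 0.353, 0.2095]
tcp_rot: [-3.133, -0.007, -0.266]
ft_force: [-0.2, 0.4, -0.5]
grip_width: 0.0556
finger_force: 0.0
pin trough 0.73 [165 254] [0.5424 0.3541]
trough 0.59 [545.1 350.3] [33. 85.] yaw -0.262
GO [0.1292, 0.1962, 0.0114] turn -0.01 at [0.5449 0.3503 0.2013] [ 3.141  0.    -0.266]
pin jar 0.92 [278 276] [0.6207 0.1278]
pin bottle 0.62 [227 248] [0.4982 0.0095]
pin jar 0.78 [222 183] [0.6215 0.1242]
pin bottle 0.71 [199 237] [ 0.4934 -0.0036]
```

```bash
python3 -m jog '[[[0.13,0.196,0.01],-0.128],[[0.13,0.196,0.01],-0.128],[[0.13,0.196,0.01],-0.128],[[0.13,0.196,0.01],-0.128],[[0.13,0.196,0.01],-0.128],[[0.13,0.196,0.01],-0.128],[[0.13,0.196,0.01],-0.128],[[0.13,0.196,0.01],-0.128]]' 0.9
python3 - <<'E'
from h import *
c=cam('wrist'); save(c,'w8.png'); pin(c,'jar'); rect(c,'jar',.035)
rel(.619,.127,.016,-.065)
E
```

```text
clock: 24.85
ee_pos: [0.6184, 0.129, 0.1917]
tcp_rot: [-3.141, 0.001, -0.063]
ft_force: [0.1, 0.8, -1.3]
grip_width: 0.0811
finger_force: 0.0
pin jar 0.67 [162 257] [0.6183 0.1232]
jar 0.64 [620.4 123.2] [46. 54.] yaw -0.061
GO [0.0007, 0.0023, 0.176] turn 0.002 at [0.6185 0.1292 0.192 ] [-3.141  0.    -0.062]
```

View pics/w8.png

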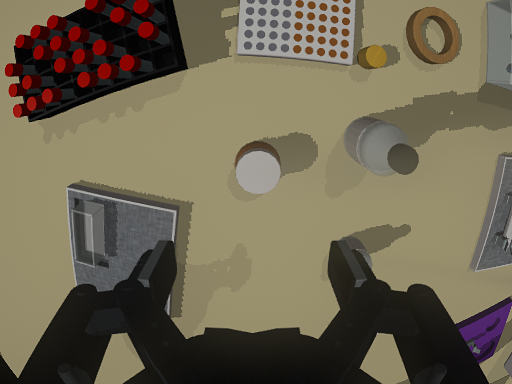

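```bash
python3 -m jog '[[[0.001,0.005,0.05],0],[[0.001,0.005,0.1],0],[[0.001,0.005,0.15],0],[[0.001,0.005,0.175],0],[[0.001,0.005,0.175],0],[[0.001,0.005,0.175],0]]'
python3 -m jog '[[[0,0,0],0],[[0,0,0],0],[[0,0,0],0],[[0,0,0],0],[[0,0,0],0],[[0,0,0],0]]' -1
python3 -m jog '[[[0,0,-0.05],0],[[0,0,-0.1],0],[[0,0,-0.15],0],[[0,0,-0.2],0],[[0,0,-0.2],0]]'
python3 - <<'E'
from h import *
rel(.4648,-.3424,.216,-.063)
E
```

```text
clock: 25.6
ee_pos: [0.6199, 0.1233, 0.0177]
tcp_rot: [-3.141, -0.0, -0.064]
ft_force: [0.4, -0.6, 0.9]
grip_width: 0.0813
finger_force: 0.0
clock: 26.2
ee_pos: [0.6212, 0.1227, 0.0194]
tcp_rot: [-3.141, -0.004, -0.065]
ft_force: [-0.3, 0.8, 6.2]
grip_width: 0.0447
finger_force: 60.7
clock: 26.7
ee_pos: [0.623, 0.1239, 0.2267]
tcp_rot: [-3.138, -0.014, -0.065]
ft_force: [0.2, 0.7, -0.7]
grip_width: 0.0447
finger_force: 61.5
GO [-0.1278, 0.4756, 0.007] turn -0.001 at [0.623  0.1239 0.2267] [-3.138 -0.014 -0.065]
```

```bash
python3 -m jog '[[[-0.125,0.475,0],0],[[-0.125,0.475,0],0],[[-0.125,0.475,0],0],[[-0.125,0.475,0],0],[[-0.125,0.475,0],0],[[-0.125,0.475,0],0],[[-0.125,0.475,0],0],[[-0.125,0.475,0],0],[[-0.125,0.475,0],0],[[-0.125,0.475,0],0]]'
python3 -m jog '[[[0,0,0.05],0],[[0,0,0.08],0],[[0,0,0.08],0]]'
python3 - <<'E'
from h import *
rel(.4648,-.3424,.0205,-.063)
c=cam('wrist'); save(c,'w9.png')
E
```

```text
clock: 27.7
ee_pos: [0.4626, -0.3469, 0.2176]
tcp_rot: [3.14, -0.001, -0.067]
ft_force: [0.9, -1.1, -1.5]
grip_width: 0.0447
finger_force: 61.6
clock: 28.0
ee_pos: [0.4615, -0.3424, 0.1327]
tcp_rot: [-3.137, 0.006, -0.065]
ft_force: [-0.2, 0.7, -0.7]
grip_width: 0.0447
finger_force: 61.7
GO [0.004, 0.0003, 0.1122] turn -0.001 at [ 0.4615 -0.3424  0.1327] [-3.137  0.006 -0.065]
```

View pics/w9.png

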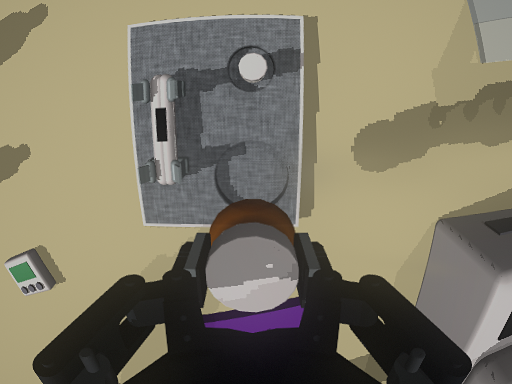

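```bash
python3 -m jog '[[[0.001,0,0.04],0],[[0.001,0,0.08],0],[[0.001,0,0.1],0],[[0.001,0,0.11],0],[[0.001,0,0.1155],0],[[0.001,0,0.1155],0],[[0.001,0,0.1155],0]]'
python3 -m jog '[[[0,0,0],0],[[0,0,0],0],[[0,0,0],0],[[0,0,0],0]]' 0.5
python3 -m jog '[[[0,0,-0.04],0],[[0,0,-0.09],0],[[0,0,-0.14],0],[[0,0,-0.18],0],[[0,0,-0.18],0]]'
python3 - <<'E'
from h import *
c=cam('wrist'); pin(c,'jar',.004)
rel(.494,.004,.2,-.065)
E
```

```text
clock: 28.75
ee_pos: [0.4668, -0.3446, 0.0236]
tcp_rot: [3.14, -0.003, -0.065]
ft_force: [-0.5, 0.3, -1.2]
grip_width: 0.0452
finger_force: 61.5
clock: 29.15
ee_pos: [0.4653, -0.3438, 0.0215]
tcp_rot: [3.142, -0.0, -0.065]
ft_force: [-0.2, 0.5, -1.1]
grip_width: 0.0638
finger_force: 0.0
clock: 29.65
ee_pos: [0.4681, -0.3453, 0.2084]
tcp_rot: [3.135, -0.009, -0.065]
ft_force: [0.7, -0.2, -0.3]
grip_width: 0.064
finger_force: 0.0
pin jar 0.81 [167 245] [ 0.4616 -0.3379]
GO [0.0057, -0.3492, 0.0019] turn 0.0 at [ 0.4657 -0.3441  0.2024] [ 3.14e+00 -2.00e-03 -6.50e-02]
```

Now the short bottle.

```bash
python3 -m jog '[[[0.006,-0.349,0],0],[[0.006,-0.349,0],0],[[0.006,-0.349,0],0],[[0.006,-0.349,0],0],[[0.006,-0.349,0],0],[[0.006,-0.349,0],0],[[0.006,-0.349,0],0],[[0.006,-0.349,0],0],[[0.006,-0.349,0],0]]' 0.7
python3 - <<'E'
from h import *
c=cam('wrist'); save(c,'w10.png'); pin(c,'bottle'); pin(c,'tall_bottle')
m=masks_of(c,'bottle')[0]['mask']; k=np.argwhere(m); print(k.min(0),k.max(0))
rel(.494,.004,.016,-.065)
E
```

```text
clock: 30.65
ee_pos: [0.4929, 0.0054, 0.1999]
tcp_rot: [-3.141, 0.003, -0.061]
ft_force: [0.0, -1.5, -0.1]
grip_width: 0.073
finger_force: 0.0
pin bottle 0.57 [158 249] [0.4952 0.0083]
pin tall_bottle 0.75 [ 35 254] [ 0.6399 -0.0056]
[145 229] [188 266]
GO [0.0007, -0.0017, 0.1846] turn -0.002 at [0.4934 0.0024 0.2006] [ 3.141e+00  1.000e-03 -6.800e-02]
```

View pics/w10.png

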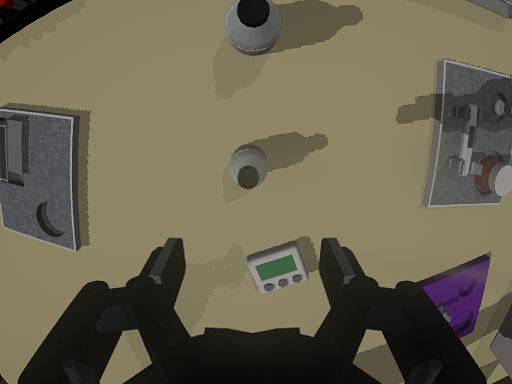

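```bash
python3 -m jog '[[[0.002,-0.0025,0.05],0],[[0.002,-0.0025,0.1],0],[[0.002,-0.0025,0.15],0],[[0.002,-0.0025,0.184],0],[[0.002,-0.0025,0.184],0],[[0.002,-0.0025,0.184],0]]'
python3 -m jog '[[[0,0,0],0],[[0,0,0],0],[[0,0,0],0],[[0,0,0],0],[[0,0,0],0],[[0,0,0],0]]' -1
python3 -m jog '[[[0,0,-0.05],0],[[0,0,-0.1],0],[[-0.079,-0.291,-0.1],0.124],[[-0.079,-0.291,-0.1],0.124],[[-0.079,-0.291,-0.1],0.124],[[-0.079,-0.291,-0.1],0.124],[[-0.079,-0.291,-0.1],0.124],[[-0.079,-0.291,-0.1],0.124],[[-0.079,-0.291,-0.1],0.124],[[-0.079,-0.291,-0.1],0.124]]'
python3 -m jog '[[[0,0,0],0]]'
python3 - <<'E'
from h import *
rel(.435,.302,.021,-.26)
c=cam('wrist'); save(c,'w11.png')
E
```

```text
clock: 31.45
ee_pos: [0.496, 0.0059, 0.0177]
tcp_rot: [-3.141, 0.001, -0.066]
ft_force: [0.6, 0.5, 1.6]
grip_width: 0.0725
finger_force: 0.0
clock: 32.05
ee_pos: [0.4977, 0.0064, 0.0196]
tcp_rot: [3.141, -0.004, -0.065]
ft_force: [-2.4, 1.2, 9.2]
grip_width: 0.0385
finger_force: 59.4
clock: 33.05
ee_pos: [0.435, 0.3043, 0.1183]
tcp_rot: [-3.14, -0.001, -0.255]
ft_force: [-0.2, -0.7, -0.7]
grip_width: 0.038
finger_force: 61.1
clock: 33.15
ee_pos: [0.4366, 0.3006, 0.1176]
tcp_rot: [3.141, -0.001, -0.261]
ft_force: [0.3, -0.6, -1.2]
grip_width: 0.0383
finger_force: 61.1
GO [-0.002, -0.001, 0.0966] turn -0.0 at [0.4366 0.3006 0.1176] [ 3.141e+00 -1.000e-03 -2.610e-01]
```

View pics/w11.png

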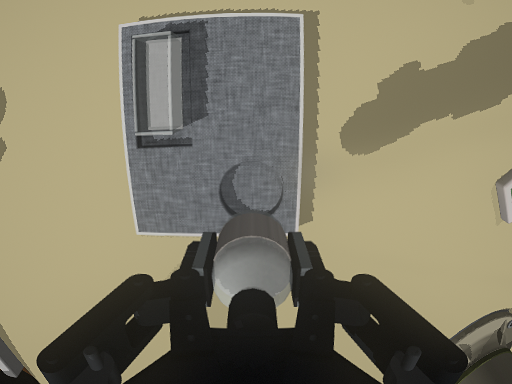

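Run:
```python
from h import *
c=cam('wrist')
R,t,th=fit(c,[(120,26),(302.5,15.5),(298,236)])
print(R@(-.055,-.035)+t, at(c,(187/384,252/512),.016)); rel(*(R@(-.055,-.035)+t),.021,-.26)
```

```text
yaw -0.25417855456101773 c [0.49357041 0.32179025] res [[ 0.12154515  0.61285664]
 [-0.26840586 -0.60468766]
 [ 0.14686071 -0.00816897]]
[0.43153678 0.30174456] [0.43727409 0.30018535 0.016     ]
GO [-0.0059, -0.0005, 0.0964] turn -0.002 at [0.437  0.2998 0.1175] [ 3.141e+00 -1.000e-03 -2.630e-01]
```

```bash
python3 -m jog '[[[-0.0025,-0.0005,0.04],0],[[-0.0025,-0.0005,0.07],0],[[-0.0025,-0.0005,0.085],0],[[-0.0025,-0.0005,0.0955],0],[[-0.0025,-0.0005,0.0955],0],[[-0.0025,-0.0005,0.0955],0]]'
python3 -m jog '[[[0,0,0],0],[[0,0,0],0],[[0,0,0],0],[[0,0,0],0]]' 0.4
python3 -m jog '[[[0,0,-0.04],0],[[0,0,-0.09],0],[[0,0,-0.14],0],[[0,0,-0.19],0],[[0,0,-0.24],0],[[0,0,-0.28],0],[[0,0,-0.28],0],[[0,0,-0.28],0]]'
python3 - <<'E'
from h import *
c=cam('wrist'); cv2.imwrite('pics/w12.png',c['image'][:,:,::-1]); pin(c,'bottle',.004); pin(c,'trough',.004)
c=cam('scene')
cv2.imwrite('pics/s12.png',cv2.resize(c['image'][150:330,70:440][:,:,::-1],(800,389),interpolation=cv2.INTER_CUBIC))
for q,z in [('bottle',.004),('trough',.004),('jar',.004),('vial',.004),('logger',.025),('tall_bottle',0)]: pin(c,q,z)
E
```

```text
clock: 33.85
ee_pos: [0.4348, 0.303, 0.0228]
tcp_rot: [-3.14, -0.001, -0.261]
ft_force: [-0.7, 0.1, -1.8]
grip_width: 0.0383
finger_force: 63.7
clock: 34.25
ee_pos: [0.4337, 0.3031, 0.022]
tcp_rot: [-3.141, -0.0, -0.26]
ft_force: [-0.1, 0.6, 0.6]
grip_width: 0.0599
finger_force: 0.0
clock: 35.05
ee_pos: [0.4338, 0.3034, 0.3025]
tcp_rot: [-3.14, -0.002, -0.259]
ft_force: [-0.3, -0.7, -0.4]
grip_width: 0.06
finger_force: 0.0
pin bottle 0.64 [147 253] [0.4314 0.3039]
pin trough 0.63 [ 83 199] [0.5467 0.3549]
pin bottle 0.8 [236 372] [0.4218 0.3083]
pin bottle 0.36 [196 149] [ 0.4939 -0.2909]
pin trough 0.62 [278 382] [0.5381 0.3499]
pin jar 0.58 [186 142] [ 0.4649 -0.335 ]
pin jar 0.43 [236 367] [0.4267 0.2988]
pin vial 0.57 [204 116] [ 0.5518 -0.3579]
pin tall_bottle 0.55 [268 218] [ 0.6421 -0.0063]
```

View pics/s12.png

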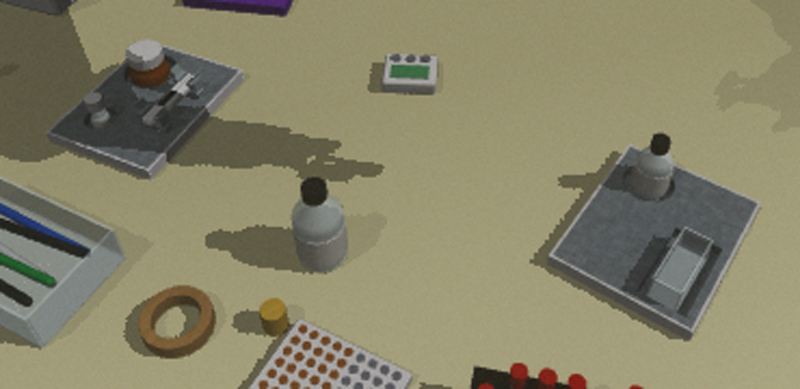

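```bash
python3 -c "
from h import *
print(bot.finish_job())"
```

```text
the job is handed in; nothing more can be done
None
```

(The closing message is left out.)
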